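Open a worn combination D-lock by feel

TASK

The bicycle D-lock in the bench cradle is shut. Turn its left dial to 3 dots and its right dial to 5 dots at the pointers - the lock is worn, so each dial really catches somewhere within 15 degrees either side of its number: turn gently until you feel it stop against the catch and do not force it - then pull the shackle out of the lock body as far as it goes, without straining it if it is still locked, and leave it open. Leave the other things on the bench alone.

Things in the scene. Friction and masses are not known exactly. Their poses are not given: they have to be found in the camera images.
- lock: Fixed lock: black case 96 x 190 x 32 mm (x, y, z) on a steel cradle plate 124 x 214 x 4 mm on the bench; two grey dials on top, a steel U shackle out of its far side. Origin: centre of the plate's underside, on the bench; x runs along the shackle's legs, away from the robot (yaw within 0.35), y to the left dial, z up. Case top at z 36 mm, tops of the red bars 67 mm. Dial axes: x 0, y +50 and -50 mm.
- dial_left_grip (a point): On the left dial's axis, 58 mm above the bench, inside its red upright grip bar (36 mm long, 12 thick, 46 to 67 mm above the bench; pinch it from above). x along the bar, z up; turns with the dial. Dial: grey disc 74 mm across, 36 to 46 mm above the bench, with groups of 1 to 6 white dots 60 degrees apart, rising clockwise from above. Pointer: white mark on the case at the dial's robot side.
- dial_right_grip (a point): The same point of the right dial, which is built alike. Both dials turn with light friction (under 0.12 N m). A hidden spring pin catches each at one place near its number; once caught a dial has about +-0.07 rad of play; turning on presses it on the pin, 24.5 mm from the axis, whose stiff spring mount adds 3 N m per rad, so the force limit is met about 0.1 rad beyond.
- dial_left (a joint): Turn of the left dial, rad, positive counter-clockwise from above. At 0 the single dot faces the pointer and the bar lies along the lock's x; n dots face it at (n - 1) x 1.0472, so 3 dots at 2.094. It starts 0.5 to 1.2 rad below that (turn it counter-clockwise) and is caught at a place, not seen or measured, anywhere within 0.25 rad either side of 2.094.
- dial_right (a joint): The same for the right dial: 5 dots face the pointer at 4.189. It starts 0.5 to 1.2 rad above that (turn it clockwise) and is caught anywhere within 0.25 rad either side of 4.189.
- shackle (a joint): How far the shackle is drawn out, m: 0 shut, 0.045 at its end stop. Until both dials are caught it moves only 2 to 4 mm and then bears on the pins. Free, it slides with 3 N of friction (a little more when moved fast) and stays where it is left.
- shackle_bend (a point): Middle of the shackle's far crossbar, on its axis: round steel bar 14 mm thick, straight for 64 mm along the lock's y, 22 mm above the bench; shut, 146 mm from the lock's origin along x. Inside the U there is 91 mm of room to the case, 86 mm wide. Pinch it from above or push it outward from inside. Axes as the lock's.
- lockwork: Hidden inside of the lock with the two catch pins; its pose is the lock's. The force on the pins, from dials and shackle together, must stay under 15 N (of which the springs make about 3 N for each dial not yet caught).
- cassette: Bystander: grey sprocket cassette, 96 mm across, 26 mm high, left of the lock; origin at the centre of its underside.
- pedal: Bystander: black pedal 67 x 120 x 23 mm, right of the lock; origin at the centre of its underside.
- pliers: Bystander: pliers with red handles, 162 x 58 x 18 mm, left of the lock; origin at the centre of their underside.
- tape_roll: Bystander: black tape roll 66 mm across, 19 mm high, right of the lock; origin at the centre of its underside.
- cone_spanner: Bystander: flat spanner with blue handle, 148 x 42 x 6 mm, right of the lock; origin at the centre of its underside.

How it is judged:
By the outcome, as a careful person would: the job done as asked, in the order asked, and still so for the second after the job is handed in, with the robot touching nothing.
It also fails if it takes over 70 s, if anything falls off the work surface, if the arm or the gripper's body presses on something with over 40 N, if the wrist force passes 120 N, or if a joint passes its speed limit or range.

ROBOT

A 6-joint arm with a two-finger parallel gripper is mounted at the origin on a cart in front of the work surface, level with it; the furniture and walls round the work are solid. World frame = base frame: x ahead of the robot, y to its left, z up, the work surface at z = 0. Lengths are in m, angles in rad, forces in N, time in s.
With the tool pointing down it reaches from about 0.35 to 0.975 m from the base axis. Payload 4.9 kg.
Tool frame: the origin (TCP) lies at the very end of the fingers, on their centre line; the grasp point (between the pads) lies 19 mm behind it; x points along the fingers, y is the direction in which the jaws open and shut, and the axes are right-handed (so a half turn about x gives the same grasp; the last joint's range is limited). The gripper opens to 85 mm and grips with 20 to 120 N. Pads are 22 mm wide; open, the fingers measure 114 mm over their backs; the gripper's body (76 mm by 85 mm) begins 54 mm behind the grasp point. The pads swing forward as they close: fully open they stand 13 mm farther back than shut.
Start: joints at [1.119, 0.053, 1.613, -0, 1.476, -0.119], TCP at [0.204, 0.591, 0.231] pointing down, gripper open.
Joint ranges: [-3.01, 3.01], [-1.01, 2.22], [0.06, 2.58], [-1.02, 4.17], [0.09, 2.62], [-3.14, 3.14]. Speed limits (rad/s): [2.57, 2.57, 3.14, 3.14, 3.14, 3.14].

INTERFACE

Orientations are given as a rotation vector (axis times angle).
In Python, from station import ctrl, get_image, calibration, finish_job, search_frame, cut_out, mark_of gives the robot as it stands. The module is installed in compiled form; this text tells all that it offers.
- The arm moves only by the tool arm_command, never from a script. Its argument "plan" is a list that holds one entry, the list of rows, each a list of 7 numbers: the shift along the tool's x, y, z in m, then the turn, a rotation vector about the tool's x, y, z in degrees, then the finger opening in m, from 0 to 0.0854. A call has 1 to 20 rows; each row shifts and turns the pose as measured when the row begins, along the tool's axes as they then stand; what a row does not reach is not made up. A row lasts 1/12 s, in which the tool goes at most 41.7 mm and 7.16 degrees, less where a joint would pass 70% of its speed; a pose out of reach is approached as far as the arm can. A call with a gripper value outside its range is refused whole. The fingers move at their own pace and stop on an object; "squeeze" is the grip in N (left out, the last holds). Time passes only in rows, so rows that do not move let the fingers close. It gives the time, the measured TCP pose, the force and the opening at its end, in the units of the state.
- ctrl.get_obs(): the state, without advancing time (a new reading comes with each control period).
- get_image(name): name is "scene" or "top"; returns the picture (384x512x3 uint8, red, green, blue); there is no depth.
- calibration(name): a dict with "fx", "fy", "cx", "cy" (pixels), "cam_to_world" (4x4, takes a point from camera to world coordinates). Camera axes: x right, y down, z forward; pixel columns grow to the right and rows downward; lengths in m; the calibration is good to about 2 mm. A picture is of the moment at which its call begins. calibration takes no time and is no camera call.
- finish_job(): hands the job in, once; it reports no verdict.
Trained networks look in the newest picture that a camera, given by its name, has taken for a name from the list of things; names that differ only in an ending like _2 or _b are one class to them, and where a whole thing is asked for, a point or a joint stands for the part that bears it (a point fixed in the world has none). Each returns a list of dicts, best first, with "conf" (0 to 1); they miss things now and then, are a little off and sometimes report something else, mostly with a low value. They report only what shows in the picture. A call takes as long as a camera call.
- search_frame(camera, thing): "at" ([x, y, z] in m, in the coordinates of the camera as it stood for that picture, good to about 4 mm: the middle of the surface that is visible of it).
- cut_out(camera, thing): "mask" (384x512 bool, what is visible of it).
- mark_of(camera, thing): "at" ([x, y, z] in m, in the coordinates of the camera as it stood for that picture, good to about 4 mm: a listed point, or the origin of a listed thing).
The state is a dict: "t": time; "q": joint angles; "dq": joint speeds; "effort": joint torques, N m; "tool_pos": TCP position; "tool_rot": TCP orientation; "contact_force": force on the tool from outside, world axes, zero at the start; "wrist_torque": the same for the moment, N m; "opening": finger opening in m.
Only numpy, scipy, OpenCV 4.12 (cv2) and the standard library are available. Lean on these libraries where they do the work, as an engineer would, in place of code of your own. Each camera call takes 0.05 s, during which the arm holds its last target. There are 200 camera calls.

## Working session

There is one attempt and no reset: what is moved stays moved. The work goes in short steps, Python scripts to look and compute and a tool call to move; the robot and the scene stay as the last step left them, time stands still between calls to the robot, and variables do not carry over. Pictures are saved under pics/ and viewed, about 8 in all and at most 12, crops included, and the job is handed in when it is done.

Besides the shell and the picture viewer there is one more tool, called as name(argument=value, ...) on one line, values as JSON. arm_command: Moves the arm, as the interface text tells. Its arguments: {"type":"object","properties":{"plan":{"type":"array","items":{"type":"array","items":{"type":"array","items":{"type":"number"}}}},"squeeze":{"type":"number"}},"required":["plan"]}

```bash
mkdir -p pics
cat > h.py <<'E'
import numpy as np, cv2
from station import *
from scipy.spatial.transform import Rotation as R
def w(cam,p):
    T=np.array(calibration(cam)["cam_to_world"]); return T[:3,:3]@np.array(p)+T[:3,3]
def px(cam,P):
    c=calibration(cam);T=np.linalg.inv(np.array(c["cam_to_world"]));p=T[:3,:3]@np.array(P)+T[:3,3]
    return c["fx"]*p[0]/p[2]+c["cx"],c["fy"]*p[1]/p[2]+c["cy"]
def ray(cam,u,v,z):
    c=calibration(cam);T=np.array(c["cam_to_world"]);d=T[:3,:3]@np.array([(u-c["cx"])/c["fx"],(v-c["cy"])/c["fy"],1]);o=T[:3,3]
    return o+d*(z-o[2])/d[2]
def save(cam,n,crop=None,s=1):
    im=get_image(cam)
    if crop: a,b,c,d=crop; im=im[b:d,a:c]
    cv2.imwrite("pics/"+n,cv2.resize(im[:,:,::-1],None,fx=s,fy=s,interpolation=cv2.INTER_CUBIC))
E
python3 - <<'E'
from h import *
np.set_printoptions(precision=4,suppress=True)
a=get_image("scene");b=get_image("top")
cv2.imwrite("pics/a.png",cv2.resize(np.vstack([a,b])[:,:,::-1],(400,600)))
cv2.imwrite("pics/b.png",cv2.resize(b[:,:,::-1],(800,600)))
for c in("scene","top"):
    print(c,np.array(calibration(c)["cam_to_world"])[:3,3],calibration(c)["fx"])
    for n in("lock","dial_left_grip","dial_right_grip","shackle_bend"):
        for r in mark_of(c,n)[:2]: print(c,n,r["conf"],w(c,r["at"]))
o=ctrl.get_obs();print(o)
E
```

```text
scene [ 0.0713 -0.9459  0.8823] 353.5272339579085
scene lock 0.57 [0.4748 0.0334 0.0024]
scene dial_left_grip 0.62 [0.4648 0.0818 0.0622]
scene dial_right_grip 0.7 [ 0.4801 -0.0163  0.0566]
scene dial_right_grip 0.38 [0.6429 0.3572 0.0015]
scene shackle_bend 0.59 [0.6169 0.0555 0.0248]
top [ 0.349  -0.0711  1.6193] 420.8869407378434
top lock 0.66 [0.4757 0.0276 0.0026]
top dial_left_grip 0.76 [0.4641 0.0782 0.0534]
top dial_right_grip 0.63 [ 0.4814 -0.0177  0.0581]
top shackle_bend 0.6 [0.6193 0.0516 0.0221]
{'t': 0.5, 'q': array([ 1.119 ,  0.0527,  1.613 , -0.    ,  1.476 , -0.119 ]), 'dq': array([-0.0009, -0.0014, -0.0014, -0.0005,  0.0019, -0.0011]), 'effort': array([ -0.0005, -39.3219, -37.0028,  -0.0001,   0.0013,   0.    ]), 'tool_pos': array([0.2042, 0.5907, 0.2312]), 'tool_rot': array([ 0.2611,  1.555 , -0.2612]), 'contact_force': array([-0.4153, -0.1352,  0.305 ]), 'wrist_torque': array([ 0.0203, -0.0279,  0.0482]), 'opening': 0.08537108242418606}
```

View pics/b.png

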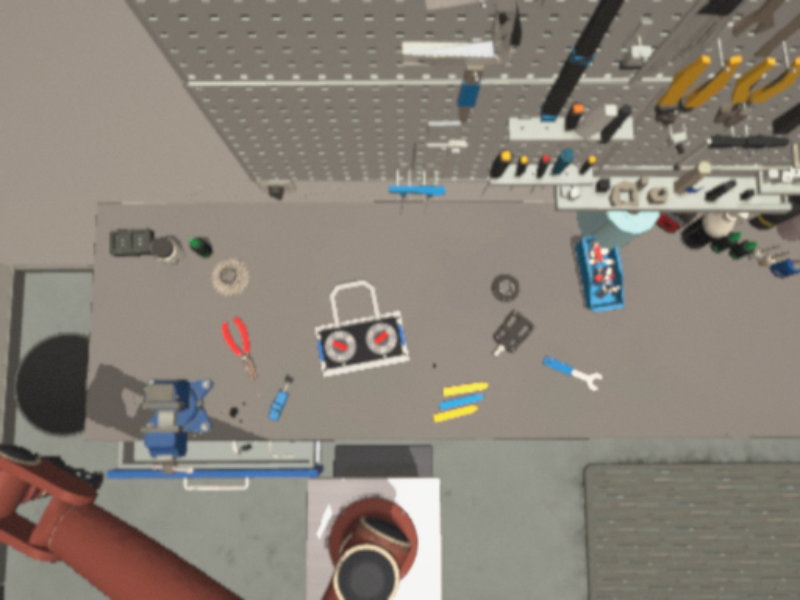

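Run:
```python
from h import *
np.set_printoptions(precision=4,suppress=True)
for c in("top","scene"):
    im=get_image(c).astype(int)
    m=((im[...,0]>im[...,1]*1.7)&(im[...,0]>im[...,2]*1.7)&(im[...,0]>90)).astype(np.uint8)
    for P in([.464,.080,.06],[.481,-.017,.06]):
        u,v=px(c,P); mm=np.zeros_like(m);r=16;mm[int(v)-r:int(v)+r,int(u)-r:int(u)+r]=1;mm&=m
        vs,us=np.nonzero(mm)
        wt=(im[...,0]-im[...,1])[vs,us]
        pts=np.array([ray(c,a,b,.065)[:2] for a,b in zip(us,vs)])
        ce=np.average(pts,0,wt);C=np.cov(pts.T,aweights=wt);e,V=np.linalg.eigh(C)
        print(c,len(us),ce,np.degrees(np.arctan2(V[1,1],V[0,1]))%180,np.sqrt(e*12))
save("top","c.png",(195,175,270,245),8)
u,v=px("scene",[.5,.03,.04]);u=int(u);v=int(v)
save("scene","d.png",(u-70,v-50,u+70,v+50),5.6)
```

```text
top 40 [0.4662 0.0775] 64.6487955490835 [0.0141 0.0337]
top 41 [ 0.4845 -0.0201] 131.33476237926183 [0.0147 0.0326]
scene 49 [0.4684 0.0357] 95.94414779693408 [0.0241 0.1605]
scene 83 [0.4743 0.0109] 99.04705660828843 [0.0272 0.1704]
```

View pics/c.png

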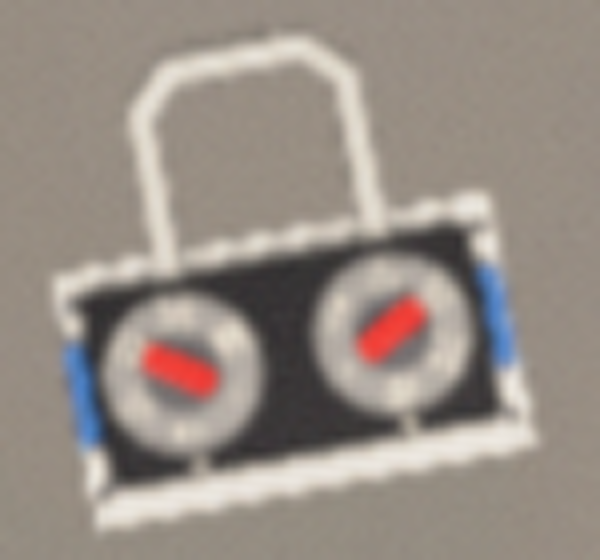

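View pics/d.png

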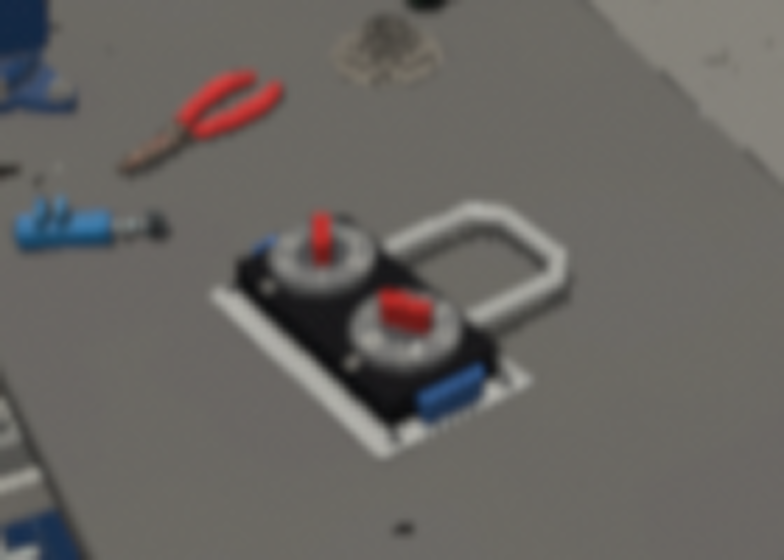

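```bash
cat >> h.py <<'E'
def go(P,yaw):
    """print tool-frame shift & total rotvec(deg) to tool-down pose with tool y at yaw (deg)"""
    o=ctrl.get_obs();r=R.from_rotvec(o["tool_rot"]);M=r.as_matrix()
    y=np.radians(yaw);Y=np.array([np.cos(y),np.sin(y),0]);X=np.array([0,0,-1.]);T=np.column_stack([X,Y,np.cross(X,Y)])
    cur=np.degrees(np.arctan2(M[1,1],M[0,1]))
    d=np.array(P)-o["tool_pos"]
    print("t",round(o["t"],2),"pos",o["tool_pos"].round(4),"yaw",cur.round(2),"q",o["q"].round(3),"F",o["contact_force"].round(2),"M",o["wrist_torque"].round(3),"op",round(o["opening"],4))
    print("shift mm",(M.T@d*1000).round(1),"world",(d*1000).round(1),"rot deg",np.degrees((r.inv()*R.from_matrix(T)).as_rotvec()).round(2))
E
python3 - <<'E'
from h import *
go([.465,.0785,.12],-25.4)
go([.465,.0785,.12],154.6)
E
```

```text
t 0.7 pos [0.2042 0.5907 0.2313] yaw 70.93 q [ 1.119  0.053  1.613 -0.     1.476 -0.119] F [-0.    0.07 -0.33] M [ 0.037  0.007 -0.011] op 0.0855
shift mm [ 111.3 -398.9  413.8] world [ 260.8 -512.2 -111.3] rot deg [96.33 -0.   -0.  ]
t 0.7 pos [0.2042 0.5907 0.2313] yaw 70.93 q [ 1.119  0.053  1.613 -0.     1.476 -0.119] F [-0.    0.07 -0.33] M [ 0.037  0.007 -0.011] op 0.0855
shift mm [ 111.3 -398.9  413.8] world [ 260.8 -512.2 -111.3] rot deg [-83.67   0.    -0.  ]
```

arm_command(plan=[[[0, -0.026, 0.027, 0, 0, 0, 0.04], [0, -0.026, 0.027, 0, 0, 0, 0.04], [0, -0.026, 0.027, 0, 0, 0, 0.04], [0, -0.026, 0.027, 0, 0, 0, 0.04], [0, -0.026, 0.027, 0, 0, 0, 0.04], [0, -0.026, 0.027, 0, 0, 0, 0.04], [0, -0.026, 0.027, 0, 0, 0, 0.04], [0, -0.026, 0.027, 0, 0, 0, 0.04], [0, -0.026, 0.027, 0, 0, 0, 0.04], [0, -0.026, 0.027, 0, 0, 0, 0.04], [0, -0.026, 0.027, 0, 0, 0, 0.04], [0, -0.026, 0.027, 0, 0, 0, 0.04], [0, -0.026, 0.027, 0, 0, 0, 0.04], [0, -0.026, 0.027, 0, 0, 0, 0.04], [0, -0.026, 0.027, 0, 0, 0, 0.04]]], squeeze=25)

```text
t: 1.95
tool_pos: [0.4685, 0.0748, 0.2327]
tool_rot: [0.254, 1.548, -0.244]
contact_force: [1.0, 1.4, 0.1]
opening: 0.0403
```

arm_command(plan=[[[0, 0, 0, 6.9, 0, 0, 0.04], [0, 0, 0, 6.9, 0, 0, 0.04], [0, 0, 0, 6.9, 0, 0, 0.04], [0, 0, 0, 6.9, 0, 0, 0.04], [0, 0, 0, 6.9, 0, 0, 0.04], [0, 0, 0, 6.9, 0, 0, 0.04], [0, 0, 0, 6.9, 0, 0, 0.04], [0, 0, 0, 6.9, 0, 0, 0.04], [0, 0, 0, 6.9, 0, 0, 0.04], [0, 0, 0, 6.9, 0, 0, 0.04], [0, 0, 0, 6.9, 0, 0, 0.04], [0, 0, 0, 6.9, 0, 0, 0.04], [0, 0, 0, 6.9, 0, 0, 0.04], [0, 0, 0, 6.9, 0, 0, 0.04]]])

```text
t: 3.12
tool_pos: [0.4721, 0.0646, 0.235]
tool_rot: [1.577, 0.925, -1.553]
contact_force: [-1.0, -0.5, 0.1]
opening: 0.0405
```

Run:
```python
from h import *
go([.465,.0785,.09],-25.4)
```

```text
t 3.12 pos [0.4721 0.0646 0.235 ] yaw -28.58 q [-0.022 -0.328  1.951  0.002  1.505  0.477] F [-0.96 -0.46  0.07] M [-0.009 -0.019 -0.005] op 0.0405
shift mm [144.9 -14.6  -7.5] world [  -7.1   13.9 -145. ] rot deg [-3.18 -0.48 -0.67]
```

arm_command(plan=[[[0.025, -0.003, -0.002, -1, -0.2, -0.2, 0.04], [0.025, -0.003, -0.002, -1, -0.2, -0.2, 0.04], [0.025, -0.003, -0.002, -1, -0.1, -0.2, 0.04], [0.025, -0.003, -0.001, 0, 0, 0, 0.04], [0.025, -0.002, 0, 0, 0, 0, 0.04], [0.02, 0, 0, 0, 0, 0, 0.04], [0, 0, 0, 0, 0, 0, 0.04]]])

```text
t: 3.7
tool_pos: [0.4671, 0.0776, 0.0895]
tool_rot: [1.538, 0.954, -1.521]
contact_force: [-1.0, 0.5, -0.4]
opening: 0.0398
```

Run:
```python
from h import *
go([.465,.0785,.051],-25.4)
for c in("scene","top"):
    get_image(c)
    for n in("dial_left_grip","lock"):
        for r in mark_of(c,n)[:1]: print(c,n,r["conf"],w(c,r["at"]))
p=ctrl.get_obs()["tool_pos"]
u,v=map(int,px("scene",[.47,.06,.08]));save("scene","e.png",(u-40,v-30,u+40,v+30),10)
```

```text
t 3.7 pos [0.4671 0.0776 0.0895] yaw -25.72 q [ 8.000e-03 -1.940e-01  2.093e+00 -1.000e-03  1.230e+00  4.570e-01] F [-1.01  0.46 -0.36] M [0.016 0.062 0.044] op 0.0398
shift mm [38.5 -2.8  0.3] world [ -2.1   0.9 -38.5] rot deg [-0.32 -0.24 -0.66]
scene dial_left_grip 0.77 [0.46296306 0.07976815 0.06048195]
scene lock 0.74 [4.74331420e-01 3.29414168e-02 1.20641618e-04]
top dial_left_grip 0.57 [0.4658703  0.08062748 0.0550428 ]
```

View pics/e.png

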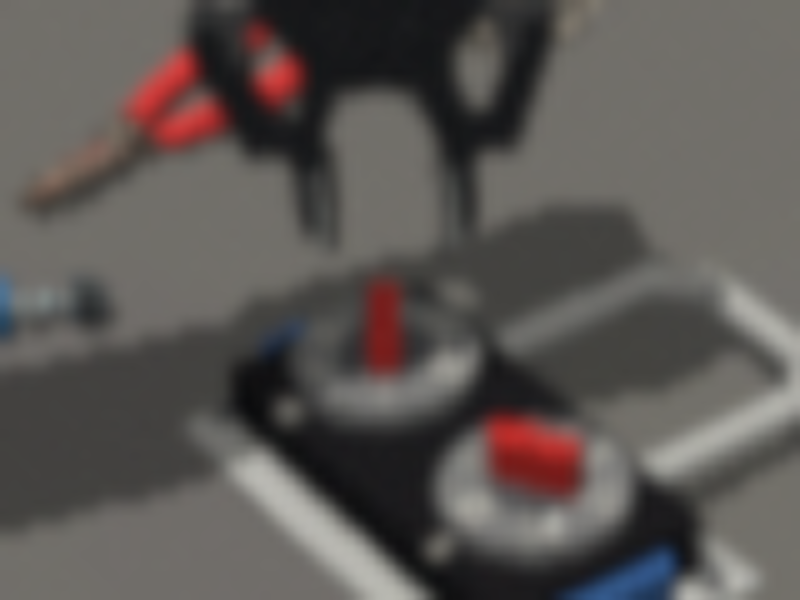

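arm_command(plan=[[[0.013, -0.0015, 0, -0.3, -0.2, -0.5, 0.04], [0.013, -0.001, 0, 0, 0, 0, 0.04], [0.01, 0, 0, 0, 0, 0, 0.04], [0.003, 0, 0, 0, 0, 0, 0.04], [0, 0, 0, 0, 0, 0, 0.04]]])

```text
t: 4.47
tool_pos: [0.4732, 0.0786, 0.0577]
tool_rot: [1.54, 0.954, -1.509]
contact_force: [0.1, 0.9, 0.1]
opening: 0.0398
```

arm_command(plan=[[[0, 0, 0, 0, 0, 0, 0], [0, 0, 0, 0, 0, 0, 0], [0, 0, 0, 0, 0, 0, 0], [0, 0, 0, 0, 0, 0, 0], [0, 0, 0, 0, 0, 0, 0], [0, 0, 0, 0, 0, 0, 0]]], squeeze=25)

```text
t: 4.97
tool_pos: [0.468, 0.0812, 0.0575]
tool_rot: [1.535, 0.968, -1.522]
contact_force: [0.5, 0.9, -1.5]
opening: 0.0114
```

Run:
```python
from h import *
go([.465,.0795,.051],-25.4)
```

```text
t 4.97 pos [0.468  0.0812 0.0575] yaw -25.42 q [ 0.012 -0.137  2.104  0.006  1.17   0.453] F [ 0.53  0.92 -1.47] M [0.035 0.056 0.033] op 0.0114
shift mm [ 6.5 -1.9  2.9] world [-3.  -1.7 -6.5] rot deg [-0.02 -0.41 -0.12]
```

arm_command(plan=[[[0, 0, 0, 0, 0, 0, 0.03], [0, 0, 0, 0, 0, 0, 0.03], [0.003, 0, 0.002, 0, 0, 0, 0.03], [0.003, 0, 0.001, 0, 0, 0, 0.03], [0, 0, 0, 0, 0, 0, 0.03]]])

```text
t: 5.38
tool_pos: [0.4683, 0.0782, 0.0527]
tool_rot: [1.537, 0.966, -1.519]
contact_force: [0.4, 0.1, -0.4]
opening: 0.0298
```

Run:
```python
from h import *
go([.465,.0795,.051],-25.4)
```

```text
t 5.38 pos [0.4683 0.0782 0.0527] yaw -25.43 q [ 0.005 -0.133  2.109  0.006  1.157  0.446] F [ 0.38  0.07 -0.45] M [-0.005  0.022  0.037] op 0.0298
shift mm [ 1.6 -3.5  0.2] world [-3.3  1.3 -1.7] rot deg [-0.03 -0.51 -0.29]
```

Close to the estimated axis; grip and start turning (CCW = negative about tool x).

arm_command(plan=[[[0.001, -0.001, 0, 0, 0, 0, 0.03], [0, 0, 0, 0, 0, 0, 0], [0, 0, 0, 0, 0, 0, 0], [0, 0, 0, 0, 0, 0, 0], [0, 0, 0, 0, 0, 0, 0], [0, 0, 0, 0, 0, 0, 0], [0, 0, 0, -3, 0, 0, 0], [0, 0, 0, -3, 0, 0, 0], [0, 0, 0, -3, 0, 0, 0], [0, 0, 0, 0, 0, 0, 0]]])

```text
t: 6.22
tool_pos: [0.4666, 0.0788, 0.0517]
tool_rot: [1.421, 1.065, -1.406]
contact_force: [-0.5, 0.1, -0.4]
opening: 0.011
```

Run:
```python
from h import *
go([.465,.0795,.051],-25.4)
```

```text
t 6.22 pos [0.4666 0.0788 0.0517] yaw -16.1 q [ 0.006 -0.133  2.111  0.007  1.158  0.284] F [-0.52  0.11 -0.35] M [0.072 0.093 0.01 ] op 0.011
shift mm [ 0.7 -1.7 -0.2] world [-1.6  0.7 -0.7] rot deg [ 9.31 -0.48 -0.19]
```

arm_command(plan=[[[0, 0, 0, -3, 0, 0, 0], [0, 0, 0, -3, 0, 0, 0], [0, 0, 0, -3, 0, 0, 0], [0, 0, 0, -3, 0, 0, 0], [0, 0, 0, -3, 0, 0, 0], [0, 0, 0, -3, 0, 0, 0], [0, 0, 0, -3, 0, 0, 0], [0, 0, 0, -3, 0, 0, 0], [0, 0, 0, -3, 0, 0, 0], [0, 0, 0, -3, 0, 0, 0]]])

```text
t: 7.05
tool_pos: [0.4659, 0.0788, 0.0517]
tool_rot: [1.029, 1.319, -1.016]
contact_force: [-1.4, -0.5, 0.5]
opening: 0.0108
```

Run:
```python
from h import *
go([.465,.0795,.051],20)
u,v=map(int,px("scene",[.47,.06,.06]));save("scene","f.png",(u-40,v-30,u+40,v+30),10)
for i in range(4): get_image("top"); o=ctrl.get_obs(); print(o["contact_force"].round(2),o["wrist_torque"].round(3))
```

```text
t 7.05 pos [0.4659 0.0788 0.0517] yaw 14.39 q [ 0.006 -0.134  2.112  0.008  1.16  -0.248] F [-1.36 -0.45  0.52] M [-0.     0.179 -0.05 ] op 0.0108
shift mm [ 0.7 -0.7 -0.9] world [-0.9  0.7 -0.7] rot deg [-5.61 -0.33 -0.32]
[-0.6  -0.38  0.88] [0.037 0.14  0.036]
[-0.91 -0.4   0.36] [0.004 0.192 0.042]
[-1.28 -0.79  0.07] [0.07  0.204 0.035]
[-0.65 -0.93  0.4 ] [0.013 0.226 0.033]
```

View pics/f.png

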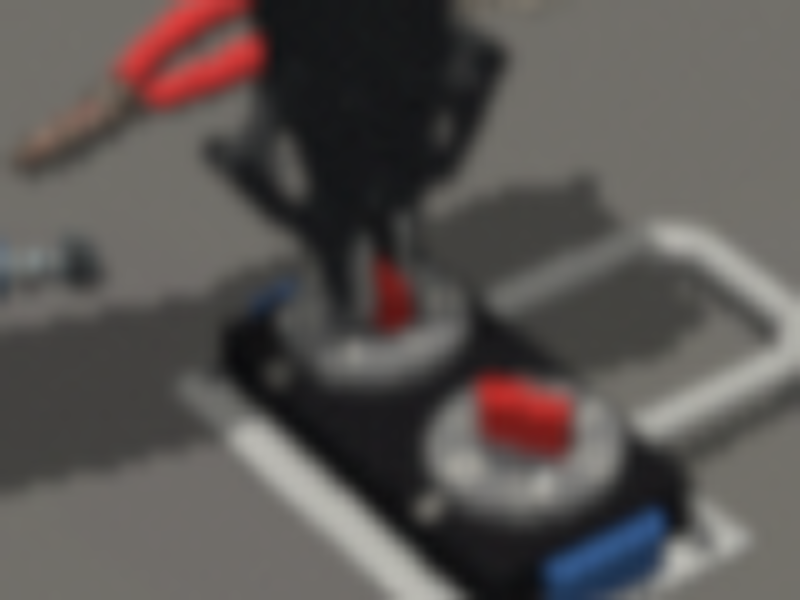

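```bash
cat > m.py <<'E'
from h import *
L=[]
for i in range(3):
    o=ctrl.get_obs(); L.append(o["wrist_torque"]); get_image("top")
M=R.from_rotvec(o["tool_rot"]).as_matrix()
print("t",round(o["t"],2),"yaw",np.degrees(np.arctan2(M[1,1],M[0,1])).round(2),"Mz",[x[2].round(3) for x in L],"mean",np.mean(L,0)[2].round(3),"F",o["contact_force"].round(1),"op",round(o["opening"],4),"xyz",o["tool_pos"].round(4))
E
echo
```

```text
(no output)
```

arm_command(plan=[[[0, 0, 0, -3, 0, 0, 0], [0, 0, 0, -3, 0, 0, 0], [0, 0, 0, -1.5, 0, 0, 0], [0, 0, 0, -1, 0, 0, 0]]])

```text
t: 7.63
tool_pos: [0.4657, 0.0788, 0.0517]
tool_rot: [0.918, 1.373, -0.905]
contact_force: [-1.3, 0.8, 0.9]
opening: 0.0112
```

```bash
python3 m.py
```

```text
t 7.73 yaw 22.74 Mz [np.float64(0.008), np.float64(-0.074), np.float64(0.01)] mean -0.019 F [-0.7  0.1  0.7] op 0.0113 xyz [0.4657 0.0788 0.0517]
```

arm_command(plan=[[[0, 0, 0, -1, 0, 0, 0], [0, 0, 0, -1, 0, 0, 0]]])

```text
t: 7.95
tool_pos: [0.4657, 0.0788, 0.0517]
tool_rot: [0.891, 1.385, -0.879]
contact_force: [-1.0, -0.7, 1.6]
opening: 0.011
```

```bash
python3 m.py
```

```text
t 8.05 yaw 24.75 Mz [np.float64(-0.061), np.float64(-0.021), np.float64(0.04)] mean -0.014 F [-1.  -0.9  0.7] op 0.0114 xyz [0.4657 0.0788 0.0517]
```

```bash
sed -i 's/range(3)/range(6)/;s/"Mz",.*"mean"/"mean"/' m.py
```

arm_command(plan=[[[0, 0, 0, -1, 0, 0, 0], [0, 0, 0, -1, 0, 0, 0]]])

```text
t: 8.27
tool_pos: [0.4657, 0.0788, 0.0517]
tool_rot: [0.864, 1.396, -0.852]
contact_force: [-0.7, 0.8, 1.0]
opening: 0.0108
```

```bash
python3 m.py
```

```text
t 8.52 yaw 26.76 mean -0.019 F [-1.2 -0.2  0.6] op 0.0113 xyz [0.4657 0.0788 0.0517]
```

arm_command(plan=[[[0, 0, 0, -1, 0, 0, 0], [0, 0, 0, -1, 0, 0, 0]]])

```text
t: 8.73
tool_pos: [0.4656, 0.0787, 0.0516]
tool_rot: [0.837, 1.408, -0.825]
contact_force: [-0.8, -1.1, 0.3]
opening: 0.0114
```

```bash
python3 m.py
```

```text
t 8.98 yaw 28.8 mean -0.002 F [-1.3 -0.8  0.6] op 0.0111 xyz [0.4656 0.0787 0.0517]
```

arm_command(plan=[[[0, 0, 0, -1, 0, 0, 0], [0, 0, 0, -1, 0, 0, 0]]])

```text
t: 9.2
tool_pos: [0.4656, 0.0787, 0.0517]
tool_rot: [0.809, 1.419, -0.797]
contact_force: [-1.3, -0.2, 1.0]
opening: 0.0114
```

```bash
python3 m.py
```

```text
t 9.45 yaw 30.83 mean 0.001 F [-1.3 -1.5  0.7] op 0.0109 xyz [0.4656 0.0787 0.0517]
```

arm_command(plan=[[[0, 0, 0, -1, 0, 0, 0], [0, 0, 0, -1, 0, 0, 0]]])

```text
t: 9.67
tool_pos: [0.4655, 0.0787, 0.0516]
tool_rot: [0.782, 1.429, -0.77]
contact_force: [-2.3, -1.2, 0.6]
opening: 0.0112
```

```bash
python3 m.py
```

```text
t 9.92 yaw 32.87 mean -0.006 F [-1.5 -0.5  2.7] op 0.0115 xyz [0.4655 0.0787 0.0517]
```

arm_command(plan=[[[0, 0, 0, -1, 0, 0, 0], [0, 0, 0, -1, 0, 0, 0]]])

```text
t: 10.13
tool_pos: [0.4655, 0.0787, 0.0517]
tool_rot: [0.754, 1.439, -0.743]
contact_force: [-1.6, -0.7, 1.7]
opening: 0.0112
```

```bash
python3 m.py
```

```text
t 10.38 yaw 34.91 mean 0.003 F [-0.9 -0.4  0.9] op 0.0111 xyz [0.4655 0.0787 0.0517]
```

arm_command(plan=[[[0, 0, 0, -1, 0, 0, 0], [0, 0, 0, -1, 0, 0, 0]]])

```text
t: 10.6
tool_pos: [0.4654, 0.0787, 0.0516]
tool_rot: [0.727, 1.449, -0.716]
contact_force: [-2.5, -1.2, 2.4]
opening: 0.0113
```

```bash
python3 m.py
```

```text
t 10.85 yaw 36.95 mean 0.007 F [-2.4 -0.8  1.4] op 0.0113 xyz [0.4654 0.0787 0.0517]
```

arm_command(plan=[[[0, 0, 0, -1, 0, 0, 0], [0, 0, 0, -1, 0, 0, 0]]])

```text
t: 11.07
tool_pos: [0.4654, 0.0786, 0.0517]
tool_rot: [0.699, 1.458, -0.688]
contact_force: [-1.7, -0.3, 2.0]
opening: 0.0109
```

```bash
python3 m.py
```

```text
t 11.32 yaw 38.99 mean 0.012 F [-2.3 -0.7  1.7] op 0.0114 xyz [0.4654 0.0786 0.0517]
```

arm_command(plan=[[[0, 0, 0, -1, 0, 0, 0], [0, 0, 0, -1, 0, 0, 0]]])

```text
t: 11.53
tool_pos: [0.4654, 0.0786, 0.0516]
tool_rot: [0.672, 1.467, -0.661]
contact_force: [-0.8, -1.7, 1.0]
opening: 0.0109
```

```bash
python3 m.py
```

```text
t 11.78 yaw 41.03 mean 0.095 F [-2.6 -1.1  1.1] op 0.011 xyz [0.4654 0.0786 0.0516]
```

```bash
python3 m.py
```

```text
t 12.08 yaw 41.03 mean 0.117 F [-1.7 -1.9  1.4] op 0.0114 xyz [0.4654 0.0786 0.0517]
```

arm_command(plan=[[[0, 0, 0, -1, 0, 0, 0]]])

```text
t: 12.22
tool_pos: [0.4654, 0.0786, 0.0517]
tool_rot: [0.659, 1.471, -0.648]
contact_force: [-1.7, -2.1, 2.3]
opening: 0.0111
```

```bash
python3 m.py
```

```text
t 12.47 yaw 42.02 mean 0.083 F [-3.3 -1.5  1.1] op 0.0112 xyz [0.4654 0.0786 0.0517]
```

```bash
cat > m.py <<'E'
from h import *
L=[];E=[]
for i in range(8):
    o=ctrl.get_obs(); L.append(o["wrist_torque"]);E.append(o["effort"]); get_image("top")
M=R.from_rotvec(o["tool_rot"]).as_matrix();L=np.array(L)
print("t",round(o["t"],2),"yaw",np.degrees(np.arctan2(M[1,1],M[0,1])).round(2),"M",L.mean(0).round(3),"sem",(L.std(0)/8**.5).round(3)[2],"eff6",np.mean(E,0)[5].round(3),"F",o["contact_force"].round(1),"op",round(o["opening"],4))
E
python3 m.py
```

```text
t 12.87 yaw 42.02 M [-0.179  0.457  0.055] sem 0.007 eff6 0.069 F [-1.8 -1.4  2. ] op 0.0113
```

arm_command(plan=[[[0, 0, 0, -1, 0, 0, 0]]])

```text
t: 13.0
tool_pos: [0.4654, 0.0786, 0.0517]
tool_rot: [0.646, 1.475, -0.635]
contact_force: [-1.9, -0.8, 1.4]
opening: 0.0111
```

```bash
python3 m.py
```

```text
t 13.35 yaw 43.03 M [-0.185  0.483  0.027] sem 0.013 eff6 0.051 F [-2.2 -2.2  3.2] op 0.0114
```

arm_command(plan=[[[0, 0, 0, -1, 0, 0, 0]]])

```text
t: 13.48
tool_pos: [0.4653, 0.0786, 0.0516]
tool_rot: [0.632, 1.479, -0.621]
contact_force: [-2.7, -1.3, 2.4]
opening: 0.0113
```

```bash
python3 m.py
```

```text
t 13.83 yaw 44.03 M [-0.186  0.524  0.028] sem 0.013 eff6 0.036 F [-2.2 -1.4  2.6] op 0.0112
```

arm_command(plan=[[[0, 0, 0, -1, 0, 0, 0]]])

```text
t: 13.97
tool_pos: [0.4653, 0.0786, 0.0516]
tool_rot: [0.618, 1.483, -0.608]
contact_force: [-2.0, -2.5, 2.8]
opening: 0.0113
```

```bash
python3 m.py
```

```text
t 14.32 yaw 45.03 M [-0.227  0.537  0.021] sem 0.015 eff6 0.036 F [-2.2 -2.   2.1] op 0.0112
```

arm_command(plan=[[[0, 0, 0, -1, 0, 0, 0]]])

```text
t: 14.45
tool_pos: [0.4653, 0.0785, 0.0517]
tool_rot: [0.605, 1.487, -0.594]
contact_force: [-2.9, -1.3, 3.0]
opening: 0.0109
```

```bash
python3 m.py
```

```text
t 14.8 yaw 46.03 M [-0.234  0.555  0.034] sem 0.014 eff6 0.036 F [-2.8 -1.6  3.5] op 0.0111
```

arm_command(plan=[[[0, 0, 0, -1, 0, 0, 0]]])

```text
t: 14.93
tool_pos: [0.4653, 0.0785, 0.0516]
tool_rot: [0.591, 1.491, -0.581]
contact_force: [-2.7, -2.6, 1.9]
opening: 0.0114
```

```bash
python3 m.py
```

```text
t 15.28 yaw 47.03 M [-0.257  0.591  0.024] sem 0.012 eff6 0.036 F [-2.  -2.3  2.4] op 0.0114
```

arm_command(plan=[[[0, 0, 0, -1, 0, 0, 0]]])

```text
t: 15.42
tool_pos: [0.4653, 0.0785, 0.0517]
tool_rot: [0.578, 1.495, -0.567]
contact_force: [-2.7, -2.4, 1.7]
opening: 0.011
```

```bash
python3 m.py
```

```text
t 15.77 yaw 48.04 M [-0.271  0.598  0.02 ] sem 0.012 eff6 0.036 F [-2.  -2.5  2.5] op 0.0112
```

Run:
```python
from h import *
u,v=map(int,px("scene",[.47,.06,.06]));save("scene","g.png",(u-40,v-30,u+40,v+30),10)
```

```text
(no output)
```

View pics/g.png

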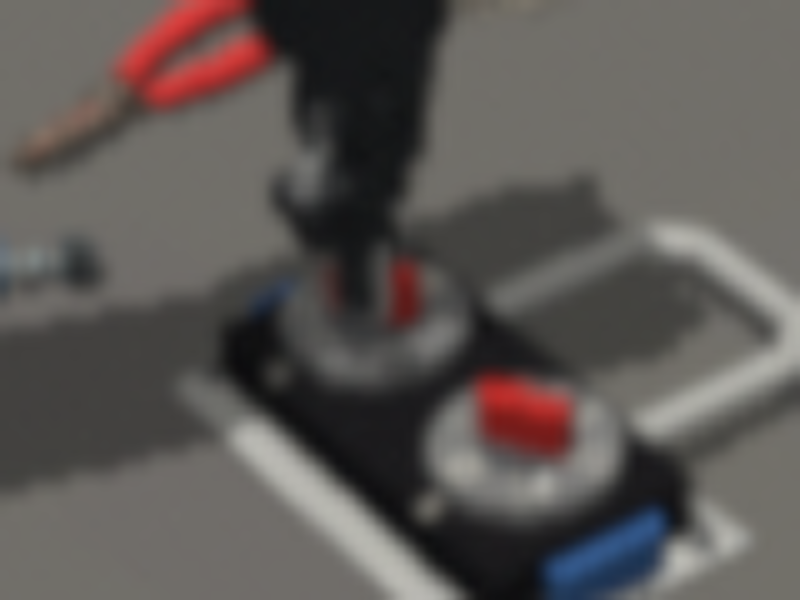

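The bar still turns with the fingers; I'll continue.

arm_command(plan=[[[0, 0, 0, -1, 0, 0, 0]]])

```text
t: 15.95
tool_pos: [0.4653, 0.0785, 0.0516]
tool_rot: [0.564, 1.498, -0.554]
contact_force: [-2.7, -2.4, 2.7]
opening: 0.0113
```

```bash
python3 m.py
```

```text
t 16.3 yaw 49.04 M [-0.288  0.652  0.037] sem 0.011 eff6 0.035 F [-3.5 -2.2  2.8] op 0.0112
```

arm_command(plan=[[[0, 0, 0, -1, 0, 0, 0]]])

```text
t: 16.43
tool_pos: [0.4653, 0.0785, 0.0517]
tool_rot: [0.55, 1.502, -0.54]
contact_force: [-2.6, -1.4, 3.4]
opening: 0.011
```

```bash
python3 m.py
```

```text
t 16.78 yaw 50.04 M [-0.311  0.638  0.007] sem 0.012 eff6 0.035 F [-2.6 -3.1  2.7] op 0.0114
```

arm_command(plan=[[[0, 0, 0, -1, 0, 0, 0]]])

```text
t: 16.92
tool_pos: [0.4652, 0.0785, 0.0516]
tool_rot: [0.537, 1.505, -0.527]
contact_force: [-3.3, -2.8, 2.0]
opening: 0.0112
```

```bash
python3 m.py
```

```text
t 17.27 yaw 51.04 M [-0.35   0.658  0.025] sem 0.012 eff6 0.028 F [-3.3 -2.1  2.9] op 0.0115
```

arm_command(plan=[[[0, 0, 0, -1, 0, 0, 0]]])

```text
t: 17.4
tool_pos: [0.4652, 0.0785, 0.0516]
tool_rot: [0.523, 1.509, -0.513]
contact_force: [-4.0, -1.3, 2.4]
opening: 0.0113
```

```bash
python3 m.py
```

```text
t 17.75 yaw 52.04 M [-0.348  0.67  -0.03 ] sem 0.012 eff6 0.001 F [-2.8 -3.3  4. ] op 0.0113
```

arm_command(plan=[[[0, 0, 0, -1, 0, 0, 0]]])

```text
t: 17.88
tool_pos: [0.4652, 0.0785, 0.0516]
tool_rot: [0.51, 1.512, -0.5]
contact_force: [-3.9, -3.1, 3.1]
opening: 0.0112
```

```bash
python3 m.py
```

```text
t 18.23 yaw 53.04 M [-0.365  0.724 -0.042] sem 0.011 eff6 -0.029 F [-3.3 -2.4  2.1] op 0.0114
```

arm_command(plan=[[[0, 0, 0, -1, 0, 0, 0]]])

```text
t: 18.37
tool_pos: [0.4652, 0.0784, 0.0517]
tool_rot: [0.496, 1.515, -0.486]
contact_force: [-3.8, -2.9, 3.5]
opening: 0.0113
```

```bash
python3 m.py
```

```text
t 18.72 yaw 54.04 M [-0.371  0.717 -0.075] sem 0.015 eff6 -0.059 F [-3.3 -2.7  2.9] op 0.0113
```

arm_command(plan=[[[0, 0, 0, 1.5, 0, 0, 0], [0, 0, 0, 1.5, 0, 0, 0]]])

```text
t: 18.93
tool_pos: [0.4652, 0.0785, 0.0517]
tool_rot: [0.538, 1.505, -0.528]
contact_force: [-3.0, -2.6, 3.2]
opening: 0.0112
```

```bash
python3 m.py
```

```text
t 19.28 yaw 51.05 M [-0.319  0.681 -0.025] sem 0.007 eff6 -0.024 F [-3.  -2.4  2.9] op 0.0111
```

arm_command(plan=[[[0, 0, 0, 1.5, 0, 0, 0], [0, 0, 0, 1.5, 0, 0, 0]]])

```text
t: 19.5
tool_pos: [0.4653, 0.0785, 0.0516]
tool_rot: [0.579, 1.494, -0.569]
contact_force: [-3.2, -2.9, 4.0]
opening: 0.0115
```

```bash
python3 m.py
```

```text
Traceback (most recent call last):
  File "m.py", line 4, in <module>
    o=ctrl.get_obs(); L.append(o["wrist_torque"]);E.append(o["effort"]); get_image("top")
                                                                         ~~~~~~~~~^^^^^^^
ValueError: 200 camera calls are used up
```

arm_command(plan=[[[0, 0, 0, 0, 0, 0, 0.03], [0, 0, 0, 0, 0, 0, 0.03], [0, 0, 0, 0, 0, 0, 0.03], [-0.02, 0, 0, 0, 0, 0, 0.04], [-0.02, 0, 0, 0, 0, 0, 0.04], [0, 0, 0, 0, 0, 0, 0.04]]])

```text
t: 20.35
tool_pos: [0.4667, 0.0799, 0.0914]
tool_rot: [0.582, 1.491, -0.562]
contact_force: [0.5, 0.1, 1.1]
opening: 0.04
```

```bash
cat > m.py <<'E'
from h import *
o=ctrl.get_obs();M=R.from_rotvec(o["tool_rot"]).as_matrix()
print("t",round(o["t"],2),"yaw",np.degrees(np.arctan2(M[1,1],M[0,1])).round(2),"M",o["wrist_torque"].round(3),"eff6",o["effort"][5].round(4),"F",o["contact_force"].round(1),"op",round(o["opening"],4))
E
python3 m.py
python3 - <<'E'
from h import *
go([.4812,-.019,.09],41.3)
E
```

```text
t 20.35 yaw 48.08 M [ 0.026 -0.061 -0.002] eff6 0.0015 F [0.5 0.1 1.1] op 0.04
t 20.35 pos [0.4667 0.0799 0.0914] yaw 48.08 q [ 0.006 -0.194  2.09   0.011  1.238 -0.837] F [0.53 0.12 1.06] M [ 0.026 -0.061 -0.002] op 0.04
shift mm [  0.5 -63.9  76.9] world [ 14.5 -98.9  -1.4] rot deg [ 6.78 -0.14 -0.71]
```

arm_command(plan=[[[0, -0.013, 0.015, 0, 0, 0, 0.04], [0, -0.013, 0.015, 0, 0, 0, 0.04], [0, -0.013, 0.016, 0, 0, 0, 0.04], [0, -0.013, 0.016, 0, 0, 0, 0.04], [0, -0.012, 0.015, 0, 0, 0, 0.04], [0, 0, 0, 3.4, 0, -0.4, 0.04], [0, 0, 0, 3.4, 0, -0.3, 0.04], [0, 0, 0, 0, 0, 0, 0.04], [0, 0, 0, 0, 0, 0, 0.04]]])

```text
t: 21.1
tool_pos: [0.4845, -0.0223, 0.0869]
tool_rot: [0.671, 1.461, -0.659]
contact_force: [0.5, 0.1, -0.6]
opening: 0.0396
```

Run:
```python
from h import *
go([.4812,-.019,.0515],41.3)
```

```text
t 21.1 pos [ 0.4845 -0.0223  0.0869] yaw 41.18 q [-0.203 -0.156  2.066  0.006  1.225 -0.924] F [ 0.48  0.08 -0.65] M [-0.039 -0.009  0.002] op 0.0396
shift mm [35.4 -0.6 -4.8] world [ -3.3   3.3 -35.4] rot deg [-0.12  0.12 -0.51]
```

arm_command(plan=[[[0, 0, -0.005, 0, 0, -0.5, 0.04], [0.012, 0, 0, 0, 0, 0, 0.04], [0.012, 0, 0, 0, 0, 0, 0.04], [0.01, 0, 0, 0, 0, 0, 0.04], [0, 0, 0, 0, 0, 0, 0.04]]])

```text
t: 21.52
tool_pos: [0.4808, -0.0165, 0.0502]
tool_rot: [0.66, 1.466, -0.661]
contact_force: [-0.7, -0.5, -0.8]
opening: 0.0403
```

Run:
```python
from h import *
go([.4812,-.019,.0515],41.3)
```

```text
t 21.52 pos [ 0.4808 -0.0165  0.0502] yaw 41.54 q [-1.890e-01 -1.070e-01  2.091e+00 -1.000e-03  1.156e+00 -9.130e-01] F [-0.74 -0.48 -0.82] M [ 0.032  0.044 -0.075] op 0.0403
shift mm [-1.3 -1.3  2.2] world [ 0.4 -2.5  1.3] rot deg [ 0.24  0.14 -0.03]
```

arm_command(plan=[[[-0.001, -0.001, 0.001, 0, 0, 0, 0.03], [0, 0, 0, 0, 0, 0, 0], [0, 0, 0, 0, 0, 0, 0], [0, 0, 0, 0, 0, 0, 0], [0, 0, 0, 0, 0, 0, 0], [0, 0, 0, 0, 0, 0, 0], [0, 0, 0, 3, 0, 0, 0], [0, 0, 0, 3, 0, 0, 0], [0, 0, 0, 3, 0, 0, 0], [0, 0, 0, 0, 0, 0, 0]]])

```text
t: 22.35
tool_pos: [0.4812, -0.0157, 0.0502]
tool_rot: [0.789, 1.421, -0.781]
contact_force: [0.9, 1.1, -2.3]
opening: 0.011
```

```bash
python3 m.py
```

```text
t 22.35 yaw 32.23 M [-0.076 -0.015 -0.016] eff6 0.2918 F [ 0.9  1.1 -2.3] op 0.011
```

arm_command(plan=[[[0, 0, 0, 3, 0, 0, 0], [0, 0, 0, 3, 0, 0, 0], [0, 0, 0, 3, 0, 0, 0], [0, 0, 0, 3, 0, 0, 0], [0, 0, 0, 3, 0, 0, 0], [0, 0, 0, 3, 0, 0, 0], [0, 0, 0, 3, 0, 0, 0], [0, 0, 0, 3, 0, 0, 0], [0, 0, 0, 3, 0, 0, 0], [0, 0, 0, 3, 0, 0, 0], [0, 0, 0, 1, 0, 0, 0], [0, 0, 0, 0, 0, 0, 0], [0, 0, 0, 0, 0, 0, 0]]])

```text
t: 23.43
tool_pos: [0.4843, -0.0147, 0.0503]
tool_rot: [1.209, 1.209, -1.185]
contact_force: [3.2, 1.2, -3.5]
opening: 0.0112
```

```bash
python3 m.py
```

```text
t 23.43 yaw 0.83 M [ 0.087 -0.07   0.026] eff6 0.0196 F [ 3.2  1.2 -3.5] op 0.0112
```

arm_command(plan=[[[0, 0, 0, 1, 0, 0, 0], [0, 0, 0, 1, 0, 0, 0], [0, 0, 0, 1, 0, 0, 0], [0, 0, 0, 1, 0, 0, 0], [0, 0, 0, 0, 0, 0, 0], [0, 0, 0, 0, 0, 0, 0], [0, 0, 0, 0, 0, 0, 0]]])

```text
t: 24.02
tool_pos: [0.4847, -0.0147, 0.0503]
tool_rot: [1.265, 1.173, -1.239]
contact_force: [3.5, 1.4, -4.0]
opening: 0.0111
```

```bash
python3 m.py
```

```text
t 24.02 yaw -3.45 M [ 0.061 -0.124 -0.059] eff6 -0.0436 F [ 3.5  1.4 -4. ] op 0.0111
```

arm_command(plan=[[[0, 0, 0, 1, 0, 0, 0], [0, 0, 0, 1, 0, 0, 0], [0, 0, 0, 0, 0, 0, 0], [0, 0, 0, 0, 0, 0, 0], [0, 0, 0, 0, 0, 0, 0]]])

```text
t: 24.43
tool_pos: [0.485, -0.0148, 0.0503]
tool_rot: [1.294, 1.154, -1.267]
contact_force: [4.2, 1.0, -4.7]
opening: 0.0112
```

```bash
python3 m.py
```

```text
t 24.43 yaw -5.66 M [ 0.078 -0.138 -0.044] eff6 0.0083 F [ 4.2  1.  -4.7] op 0.0112
```

arm_command(plan=[[[0, 0, 0, 1, 0, 0, 0], [0, 0, 0, 1, 0, 0, 0], [0, 0, 0, 0, 0, 0, 0], [0, 0, 0, 0, 0, 0, 0], [0, 0, 0, 0, 0, 0, 0]]])

```text
t: 24.85
tool_pos: [0.4852, -0.0148, 0.0503]
tool_rot: [1.322, 1.134, -1.294]
contact_force: [3.0, 0.8, -4.5]
opening: 0.0112
```

```bash
python3 m.py
```

```text
t 24.85 yaw -7.86 M [ 0.052 -0.206  0.086] eff6 0.0454 F [ 3.   0.8 -4.5] op 0.0112
```

arm_command(plan=[[[0, 0, 0, 1, 0, 0, 0], [0, 0, 0, 0, 0, 0, 0], [0, 0, 0, 0, 0, 0, 0], [0, 0, 0, 0, 0, 0, 0], [0, 0, 0, 0, 0, 0, 0]]])

```text
t: 25.27
tool_pos: [0.4853, -0.0148, 0.0503]
tool_rot: [1.336, 1.124, -1.308]
contact_force: [4.4, 0.6, -5.0]
opening: 0.0114
```

```bash
python3 m.py
```

```text
t 25.27 yaw -8.97 M [ 0.014 -0.272  0.038] eff6 0.0338 F [ 4.4  0.6 -5. ] op 0.0114
```

arm_command(plan=[[[0, 0, 0, 1, 0, 0, 0], [0, 0, 0, 0, 0, 0, 0], [0, 0, 0, 0, 0, 0, 0], [0, 0, 0, 0, 0, 0, 0], [0, 0, 0, 0, 0, 0, 0]]])

```text
t: 25.68
tool_pos: [0.4854, -0.0148, 0.0503]
tool_rot: [1.351, 1.113, -1.321]
contact_force: [4.1, 0.8, -5.1]
opening: 0.0112
```

```bash
python3 m.py
```

```text
t 25.68 yaw -10.09 M [ 0.119 -0.27  -0.02 ] eff6 0.0344 F [ 4.1  0.8 -5.1] op 0.0112
```

arm_command(plan=[[[0, 0, 0, 1.5, 0, 0, 0], [0, 0, 0, 0, 0, 0, 0], [0, 0, 0, 0, 0, 0, 0], [0, 0, 0, 0, 0, 0, 0], [0, 0, 0, 0, 0, 0, 0]]])

```text
t: 26.1
tool_pos: [0.4856, -0.0148, 0.0503]
tool_rot: [1.37, 1.099, -1.34]
contact_force: [4.0, 0.8, -5.5]
opening: 0.0111
```

```bash
python3 m.py
```

```text
t 26.1 yaw -11.61 M [ 0.04  -0.25   0.007] eff6 -0.004 F [ 4.   0.8 -5.5] op 0.0111
```

arm_command(plan=[[[0, 0, 0, 1.5, 0, 0, 0], [0, 0, 0, 0, 0, 0, 0], [0, 0, 0, 0, 0, 0, 0], [0, 0, 0, 0, 0, 0, 0], [0, 0, 0, 0, 0, 0, 0]]])

```text
t: 26.52
tool_pos: [0.4857, -0.0149, 0.0503]
tool_rot: [1.389, 1.085, -1.358]
contact_force: [3.6, 0.0, -5.7]
opening: 0.0109
```

```bash
python3 m.py
```

```text
t 26.52 yaw -13.1 M [-0.003 -0.271  0.023] eff6 -0.0038 F [ 3.6  0.  -5.7] op 0.0109
```

arm_command(plan=[[[0, 0, 0, 1.5, 0, 0, 0], [0, 0, 0, 0, 0, 0, 0], [0, 0, 0, 0, 0, 0, 0], [0, 0, 0, 0, 0, 0, 0], [0, 0, 0, 0, 0, 0, 0]]])

```text
t: 26.93
tool_pos: [0.4859, -0.0149, 0.0502]
tool_rot: [1.409, 1.07, -1.376]
contact_force: [4.6, 0.5, -5.5]
opening: 0.0113
```

```bash
python3 m.py
```

```text
t 26.93 yaw -14.59 M [ 0.063 -0.329 -0.033] eff6 0.0092 F [ 4.6  0.5 -5.5] op 0.0113
```

arm_command(plan=[[[0, 0, 0, 1.5, 0, 0, 0], [0, 0, 0, 0, 0, 0, 0], [0, 0, 0, 0, 0, 0, 0], [0, 0, 0, 0, 0, 0, 0], [0, 0, 0, 0, 0, 0, 0]]])

```text
t: 27.35
tool_pos: [0.486, -0.0149, 0.0502]
tool_rot: [1.427, 1.055, -1.394]
contact_force: [4.8, 1.2, -5.1]
opening: 0.011
```

```bash
python3 m.py
```

```text
t 27.35 yaw -16.04 M [ 0.075 -0.264  0.043] eff6 0.0506 F [ 4.8  1.2 -5.1] op 0.011
```

arm_command(plan=[[[0, 0, 0, 1.5, 0, 0, 0], [0, 0, 0, 0, 0, 0, 0], [0, 0, 0, 0, 0, 0, 0], [0, 0, 0, 0, 0, 0, 0], [0, 0, 0, 0, 0, 0, 0]]])

```text
t: 27.77
tool_pos: [0.4862, -0.015, 0.0502]
tool_rot: [1.445, 1.041, -1.412]
contact_force: [4.1, 0.1, -5.3]
opening: 0.0111
```

```bash
python3 m.py
```

```text
t 27.77 yaw -17.48 M [ 0.127 -0.263  0.083] eff6 0.0945 F [ 4.1  0.1 -5.3] op 0.0111
```

arm_command(plan=[[[0, 0, 0, 1.5, 0, 0, 0], [0, 0, 0, 0, 0, 0, 0], [0, 0, 0, 0, 0, 0, 0], [0, 0, 0, 0, 0, 0, 0], [0, 0, 0, 0, 0, 0, 0]]])

```text
t: 28.18
tool_pos: [0.4863, -0.015, 0.0503]
tool_rot: [1.463, 1.026, -1.429]
contact_force: [3.8, 0.1, -5.8]
opening: 0.0114
```

```bash
python3 m.py
```

```text
t 28.18 yaw -18.93 M [ 0.088 -0.296  0.195] eff6 0.1397 F [ 3.8  0.1 -5.8] op 0.0114
```

arm_command(plan=[[[0, 0, 0, -1.5, 0, 0, 0], [0, 0, 0, -1.5, 0, 0, 0], [0, 0, 0, -1.5, 0, 0, 0], [0, 0, 0, 0, 0, 0, 0], [0, 0, 0, 0, 0, 0, 0], [0, 0, 0, 0, 0, 0, 0]]])

```text
t: 28.68
tool_pos: [0.4859, -0.0149, 0.0503]
tool_rot: [1.405, 1.072, -1.373]
contact_force: [4.6, 0.7, -6.1]
opening: 0.0109
```

```bash
python3 m.py
```

```text
t 28.68 yaw -14.31 M [ 0.089 -0.269  0.068] eff6 0.0476 F [ 4.6  0.7 -6.1] op 0.0109
```

arm_command(plan=[[[0, 0, 0, -1.5, 0, 0, 0], [0, 0, 0, -1.5, 0, 0, 0], [0, 0, 0, 0, 0, 0, 0], [0, 0, 0, 0, 0, 0, 0], [0, 0, 0, 0, 0, 0, 0]]])

```text
t: 29.1
tool_pos: [0.4856, -0.0148, 0.0503]
tool_rot: [1.368, 1.101, -1.337]
contact_force: [4.0, 0.4, -5.2]
opening: 0.0111
```

```bash
python3 m.py
```

```text
t 29.1 yaw -11.38 M [ 0.077 -0.32   0.027] eff6 0.0415 F [ 4.   0.4 -5.2] op 0.0111
```

arm_command(plan=[[[0, 0, 0, 0, 0, 0, 0.03], [0, 0, 0, 0, 0, 0, 0.03], [0, 0, 0, 0, 0, 0, 0.03], [-0.02, 0, 0, 0, 0, 0, 0.03], [-0.025, 0, 0, 0, 0, 0, 0.03], [-0.025, 0, 0, 0, 0, 0, 0.03], [0, 0, 0, 0, 0, 0, 0]]])

```text
t: 29.68
tool_pos: [0.4819, -0.0159, 0.1232]
tool_rot: [1.364, 1.104, -1.346]
contact_force: [0.6, 0.8, 0.6]
opening: 0.0191
```

Run:
```python
from h import *
go([.5774,.0487,.12],-80.3)
```

```text
t 29.68 pos [ 0.4819 -0.0159  0.1232] yaw -11.52 q [-0.191 -0.212  2.048  0.006  1.297  0.008] F [0.57 0.77 0.59] M [-0.023  0.017  0.001] op 0.0191
shift mm [  4.4  80.6 -82.4] world [95.5 64.6 -3.2] rot deg [68.78 -0.6  -0.23]
```

arm_command(plan=[[[0, 0.02, -0.0205, 0, 0, 0, 0], [0, 0.02, -0.0205, 0, 0, 0, 0], [0, 0.02, -0.0205, 0, 0, 0, 0], [0, 0.02, -0.0205, 0, 0, 0, 0], [0, 0, 0, 6.9, 0, 0, 0], [0, 0, 0, 6.9, 0, 0, 0], [0, 0, 0, 6.9, 0, 0, 0], [0, 0, 0, 6.9, 0, 0, 0], [0, 0, 0, 6.9, 0, 0, 0], [0, 0, 0, 6.9, 0, 0, 0], [0, 0, 0, 6.9, 0, 0, 0], [0, 0, 0, 6.9, 0, 0, 0], [0, 0, 0, 6.9, 0, 0, 0], [0, 0, 0, 6.7, 0, 0, 0], [0, 0, 0, 0, 0, 0, 0], [0, 0, 0, 0, 0, 0, 0]]])

```text
t: 31.02
tool_pos: [0.5785, 0.05, 0.1212]
tool_rot: [2.162, 0.126, -2.159]
contact_force: [0.0, 0.3, -0.7]
opening: -0.0003
```

Run:
```python
from h import *
go([.5774,.0487,.012],-80.3)
```

```text
t 31.02 pos [0.5785 0.05   0.1212] yaw -83.27 q [-0.042  0.04   1.816 -0.     1.284  1.412] F [ 0.03  0.27 -0.74] M [-0.001  0.025  0.013] op -0.0003
shift mm [109.2   1.1   1.4] world [  -1.1   -1.3 -109.2] rot deg [-2.97 -0.09 -0.04]
```

arm_command(plan=[[[0.025, 0, 0, -3, 0, 0, 0], [0.025, 0, 0, 0, 0, 0, 0], [0.025, 0, 0, 0, 0, 0, 0], [0.02, 0, 0, 0, 0, 0, 0], [0.008, 0, 0, 0, 0, 0, 0], [0.003, 0, 0, 0, 0, 0, 0], [0, 0, 0, 0, 0, 0, 0], [0, 0, 0, 0, 0, 0, 0]]])

```text
t: 31.68
tool_pos: [0.5812, 0.0494, 0.0142]
tool_rot: [2.127, 0.201, -2.114]
contact_force: [0.2, 0.4, 0.1]
opening: -0.0001
```

```bash
cat > s.py <<'E'
from h import *
go([.5774,.0487,.012],-80.3)
o=ctrl.get_obs();d=np.array([.985,.17,0]);print("along lock x mm",((o["tool_pos"]-[.4743,.0315,0])@d*1000).round(1),"F out",(o["contact_force"]@d).round(2))
E
python3 s.py
```

```text
t 31.68 pos [0.5812 0.0494 0.0142] yaw -79.07 q [-4.200e-02  1.840e-01  1.861e+00 -1.000e-03  1.090e+00  1.338e+00] F [0.23 0.4  0.08] M [-0.034 -0.015  0.048] op -0.0001
shift mm [ 2.1 -0.1  3.9] world [-3.8 -0.7 -2.2] rot deg [ 1.23 -0.36 -0.15]
along lock x mm 108.4 F out 0.29
```

arm_command(plan=[[[0.001, 0, -0.005, 1, 0, 0, 0], [0, 0, -0.005, 0, 0, 0, 0], [0, 0, -0.004, 0, 0, 0, 0], [0, 0, 0, 0, 0, 0, 0]]])

```text
t: 32.02
tool_pos: [0.5999, 0.052, 0.0181]
tool_rot: [2.145, 0.181, -2.114]
contact_force: [-1.1, 0.1, 0.6]
opening: -0.0003
```

```bash
python3 s.py
```

```text
t 32.02 pos [0.5999 0.052  0.0181] yaw -80.11 q [-3.600e-02  2.120e-01  1.820e+00 -1.000e-03  1.095e+00  1.362e+00] F [-1.06  0.09  0.59] M [-0.023  0.014 -0.001] op -0.0003
shift mm [ 5.8 -0.6 22.8] world [-22.5  -3.3  -6.1] rot deg [ 0.19 -0.82 -0.24]
along lock x mm 127.2 F out -1.03
```

arm_command(plan=[[[0, 0, -0.002, 0, 0, 0, 0], [0, 0, -0.001, 0, 0, 0, 0]]])

```text
t: 32.18
tool_pos: [0.6026, 0.0525, 0.0186]
tool_rot: [2.142, 0.181, -2.116]
contact_force: [-3.0, -0.2, 0.4]
opening: 0.0001
```

```bash
python3 s.py
```

```text
t 32.18 pos [0.6026 0.0525 0.0186] yaw -80.08 q [-0.035  0.219  1.811 -0.002  1.099  1.363] F [-2.98 -0.22  0.42] M [-0.091  0.512  0.011] op 0.0001
shift mm [ 6.3 -0.6 25.6] world [-25.2  -3.8  -6.6] rot deg [ 0.22 -0.68 -0.25]
along lock x mm 129.9 F out -2.97
```

arm_command(plan=[[[0.001, 0, -0.001, 0, 0, 0, 0], [0.001, 0, -0.001, 0, 0, 0, 0]]])

```text
t: 32.35
tool_pos: [0.6041, 0.0528, 0.0168]
tool_rot: [2.14, 0.181, -2.118]
contact_force: [-2.8, -0.9, 2.2]
opening: 0.0
```

```bash
python3 s.py
```

```text
t 32.35 pos [0.6041 0.0528 0.0168] yaw -80.07 q [-0.034  0.226  1.806 -0.002  1.099  1.364] F [-2.78 -0.88  2.21] M [-0.03   0.495 -0.017] op 0.0
shift mm [ 4.6 -0.6 27.1] world [-26.7  -4.1  -4.8] rot deg [ 0.24 -0.57 -0.25]
along lock x mm 131.5 F out -2.89
```

arm_command(plan=[[[0.001, 0, -0.001, 0, 0, 0, 0], [0.001, 0, -0.001, 0, 0, 0, 0]]])

```text
t: 32.52
tool_pos: [0.6059, 0.0532, 0.0149]
tool_rot: [2.139, 0.182, -2.119]
contact_force: [-2.8, -1.2, 2.6]
opening: 0.0001
```

```bash
python3 s.py
```

```text
t 32.52 pos [0.6059 0.0532 0.0149] yaw -80.06 q [-0.034  0.233  1.802 -0.002  1.097  1.365] F [-2.76 -1.25  2.64] M [-0.05   0.446  0.011] op 0.0001
shift mm [ 2.6 -0.5 28.9] world [-28.5  -4.5  -2.9] rot deg [ 0.24 -0.52 -0.24]
along lock x mm 133.4 F out -2.93
```

arm_command(plan=[[[0, 0, -0.001, 0, 0, 0, 0], [0, 0, -0.001, 0, 0, 0, 0]]])

```text
t: 32.68
tool_pos: [0.6076, 0.0536, 0.0145]
tool_rot: [2.138, 0.182, -2.12]
contact_force: [-3.3, -0.1, 1.9]
opening: -0.0
```

```bash
python3 s.py
```

```text
t 32.68 pos [0.6076 0.0536 0.0145] yaw -80.06 q [-0.033  0.238  1.797 -0.003  1.098  1.366] F [-3.27 -0.12  1.88] M [-0.055  0.451  0.003] op -0.0
shift mm [ 2.3 -0.4 30.7] world [-30.2  -4.9  -2.5] rot deg [ 0.24 -0.46 -0.23]
along lock x mm 135.1 F out -3.24
```

arm_command(plan=[[[0, 0, -0.001, 0, 0, 0, 0], [0, 0, -0.001, 0, 0, 0, 0]]])

```text
t: 32.85
tool_pos: [0.6097, 0.0539, 0.0145]
tool_rot: [2.138, 0.182, -2.121]
contact_force: [-3.5, -0.7, 1.9]
opening: 0.0002
```

```bash
python3 s.py
```

```text
t 32.85 pos [0.6097 0.0539 0.0145] yaw -80.06 q [-0.032  0.242  1.791 -0.003  1.1    1.366] F [-3.54 -0.69  1.94] M [-0.033  0.406 -0.014] op 0.0002
shift mm [ 2.3 -0.4 32.8] world [-32.3  -5.2  -2.5] rot deg [ 0.24 -0.45 -0.23]
along lock x mm 137.2 F out -3.61
```

Past 4 mm at only 3 N, so both dials are caught. I'll draw it on.

arm_command(plan=[[[0, 0, -0.002, 0, 0, 0, 0], [0, 0, -0.002, 0, 0, 0, 0], [0, 0, -0.002, 0, 0, 0, 0], [0, 0, -0.002, 0, 0, 0, 0], [0, 0, -0.002, 0, 0, 0, 0], [0, 0, -0.002, 0, 0, 0, 0], [0, 0, -0.002, 0, 0, 0, 0], [0, 0, -0.002, 0, 0, 0, 0], [0, 0, -0.002, 0, 0, 0, 0], [0, 0, -0.002, 0, 0, 0, 0], [0, 0, -0.001, 0, 0, 0, 0]]])

```text
t: 33.77
tool_pos: [0.6326, 0.0582, 0.0145]
tool_rot: [2.138, 0.182, -2.121]
contact_force: [-3.0, 0.1, 2.0]
opening: -0.0005
```

```bash
python3 s.py
```

```text
t 33.77 pos [0.6326 0.0582 0.0145] yaw -80.07 q [-0.025  0.29   1.733 -0.002  1.111  1.374] F [-3.02  0.13  1.98] M [0.018 0.524 0.008] op -0.0005
shift mm [ 2.1 -0.2 56. ] world [-55.2  -9.5  -2.5] rot deg [ 0.23 -0.42 -0.2 ]
along lock x mm 160.4 F out -2.95
```

arm_command(plan=[[[0, 0, -0.002, 0, 0, 0, 0], [0, 0, -0.002, 0, 0, 0, 0], [0, 0, -0.002, 0, 0, 0, 0], [0, 0, -0.002, 0, 0, 0, 0], [0, 0, -0.001, 0, 0, 0, 0]]])

```text
t: 34.18
tool_pos: [0.6423, 0.06, 0.0145]
tool_rot: [2.137, 0.182, -2.122]
contact_force: [-3.1, -0.2, 2.2]
opening: -0.0001
```

```bash
python3 s.py
```

```text
t 34.18 pos [0.6423 0.06   0.0145] yaw -80.06 q [-0.021  0.31   1.708 -0.002  1.116  1.377] F [-3.05 -0.17  2.21] M [-0.044  0.453  0.007] op -0.0001
shift mm [ 2.  -0.1 65.9] world [-64.9 -11.3  -2.5] rot deg [ 0.24 -0.41 -0.19]
along lock x mm 170.3 F out -3.03
```

arm_command(plan=[[[0, 0, -0.001, 0, 0, 0, 0], [0, 0, -0.001, 0, 0, 0, 0]]])

```text
t: 34.35
tool_pos: [0.6445, 0.0604, 0.0145]
tool_rot: [2.137, 0.182, -2.122]
contact_force: [-2.5, -0.2, 2.5]
opening: -0.0001
```

```bash
python3 s.py
```

```text
t 34.35 pos [0.6445 0.0604 0.0145] yaw -80.06 q [-0.021  0.315  1.702 -0.002  1.117  1.378] F [-2.53 -0.2   2.47] M [-0.016  0.498 -0.054] op -0.0001
shift mm [ 2.  -0.  68.2] world [-67.1 -11.7  -2.5] rot deg [ 0.24 -0.41 -0.18]
along lock x mm 172.6 F out -2.52
```

arm_command(plan=[[[0, 0, -0.001, 0, 0, 0, 0]]])

```text
t: 34.43
tool_pos: [0.6455, 0.0606, 0.0145]
tool_rot: [2.137, 0.182, -2.122]
contact_force: [-4.7, -0.6, 3.0]
opening: -0.0002
```

arm_command(plan=[[[0, 0, -0.001, 0, 0, 0, 0]]])

```text
t: 34.52
tool_pos: [0.6456, 0.0606, 0.0144]
tool_rot: [2.134, 0.182, -2.125]
contact_force: [-10.1, -1.4, 5.9]
opening: -0.0
```

```bash
python3 s.py
```

```text
t 34.52 pos [0.6456 0.0606 0.0144] yaw -80.05 q [-0.02   0.319  1.697 -0.003  1.121  1.378] F [-10.1   -1.38   5.95] M [-0.253  1.454 -0.039] op -0.0
shift mm [ 2.1 -0.  69.2] world [-68.2 -11.9  -2.4] rot deg [ 0.25 -0.22 -0.18]
along lock x mm 173.7 F out -10.19
```

End stop reached: 173.7 mm against 128.5 at first contact, so about 45 mm, with the force rising to 10 N. I'll back off and lift.

arm_command(plan=[[[0, 0, 0.003, 0, 0, 0, 0], [0, 0, 0.006, 0, 0, 0, 0], [0, 0, 0.006, 0, 0, 0, 0], [-0.02, 0, 0, 0, 0, 0, 0], [-0.03, 0, 0, 0, 0, 0, 0], [-0.03, 0, 0, 0, 0, 0, 0], [-0.03, 0, 0, 0, 0, 0, 0], [-0.02, 0, 0, 0, 0, 0, 0], [0, 0, 0, 0, 0, 0, 0], [0, 0, 0, 0, 0, 0, 0]]])

```text
t: 35.35
tool_pos: [0.6274, 0.0576, 0.1469]
tool_rot: [2.142, 0.181, -2.118]
contact_force: [0.4, -0.7, -0.5]
opening: -0.0
```

```bash
python3 s.py && python3 -c "
from station import finish_job;print(finish_job())"
```

```text
t 35.35 pos [0.6274 0.0576 0.1469] yaw -80.11 q [-0.026  0.121  1.684 -0.002  1.325  1.373] F [ 0.39 -0.71 -0.5 ] M [0.05  0.023 0.031] op -0.0
shift mm [134.3  -0.3  52.2] world [ -50.    -8.9 -134.9] rot deg [ 0.19 -0.61 -0.21]
along lock x mm 155.2 F out 0.26
the job is handed in; nothing more can be done
None
```

The lock is open and the job is handed in, at 35.4 s of the 70 s allowed.

- **Dials:** I turned the left dial counter-clockwise and the right dial clockwise until the turning torque rose steadily against the catch. I then backed each off into its play. By my angle estimates the catches sit at about 2.23 rad (left) and 4.36 rad (right), both within 0.25 rad of their numbers.
- **Shackle:** I pushed it out from inside the U. It moved past 4 mm at a steady 3 N, so both dials were caught, and reached its end stop after about 45 mm. The force peaked at about 10 N there. I then backed the fingers off and lifted clear; the last contact reading was under 1 N.

**Checks that failed or disagreed:**
- Reading the torque on the left dial used up all 200 camera calls. The right dial and the shackle were done on torque, force and position readings only. There is no final picture of the open lock or of the other things on the bench.
- While turning the left dial I felt a small torque bump about 10 degrees before the real stop, which I could not explain. It faded, the picture showed the bar still turning with the fingers, and the shackle later slid free.

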